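# Refit the fuel rail with its four injectors to the intake manifold

## Task

Lift the fuel rail with its four injectors out of the drip tray and refit it to the intake manifold on the stand: let all four nozzles into their ports together, its mounting feet on the side of the manifold's posts, then push it fully home so that both feet sit flush on the posts, and let go. The manifold stands loose along the stand, so feel for the ports; do not force nozzles that catch on the rims (never push harder than about 6 kg), and leave the other things on the bench where they are.

Things in the scene. Friction and masses are not known exactly. Their poses are not given: they have to be found in the camera images.
- rail_mid (a point): Centre of the fuel rail's bar (all sizes in mm): plain steel, 22 x 22, 290 long along y, bare for 20 either side of here to pinch it across x from above. Rigid, 0.45 to 0.75 kg. Starts with the bar lying across the short walls of an open steel drip tray (150 x 264, 74 high), this point 85 above the bench, injectors hanging inside. Black injector plugs stick out to +x (to 32), two feet to -x, a pipe stub to y = -174.
- nozzle (a point): Nozzle tip of the rail's first injector, at y = -108, 75 below rail_mid (axes as rail_mid). Three more like it at y = -36, +36, +108; all hang straight down at x = 0. Nozzle: round stem 14 across, 24 long, the last 2.5 bevelled to 11 across; the body above it is 21 across.
- foot_a (a point): Bolt hole of the rail's foot near its -y end, on the foot's flat underside: 41 below rail_mid, at x = -25, y = -72 in the rail's axes. Foot plate 42 x 18, 5 thick, reaching back under the bar.
- foot_b (a point): The same for the other foot, at y = +72.
- stand: Bench stand bolted down (dark steel plate 200 x 400, origin on the bench, y along it). The cast aluminium intake manifold (3.2 kg) stands between its two guide bars, true across x and in yaw but not clamped: it may stand up to 11 either way along y from nominal, unmeasured; about 16 N sideways shifts it. Behind the ports (+x) are runners and a round plenum, top 92 above the bench.
- port_row (a point): Fixed on the stand (same axes): nominal middle of the manifold's row of 4 upright ports, at rim height, 86 above the bench. Nominal ports at y = -108, -36, 36, 108, x = 0; the real ones are shifted along y with the manifold. Bore 16.5, flat rim 28 across. A rubber seal 8 to 10 down each bore slides down under the nozzle, 3.6 N each (14 N in all), and stays.
- post_a (a point): Fixed on the stand: nominal place of the tapped hole on top of the manifold's post between its -y pair of ports, where foot_a belongs: 13 above the rims, x = -25, y = -72 from port_row. When home, the feet lie flat on both posts, rail_mid is 54 above port_row and the tips are 21 below the rims. The rail's x and y axes then point as the stand's. Posts shift along y with the manifold.
- post_b (a point): The same for the post that takes foot_b, at y = +72.
- plug_socket_c (a point): Bystander: a spark-plug socket standing upright, 23 mm across and 64 mm high, point at mid height
- cap: Bystander: a loose screw cap, 42 mm across, 20 mm high, origin under its centre
- spark_plug: Bystander: a spark plug lying on the bench, 66 mm long

How it is judged:
On the way, in this order (a step that is already met when the one before it is completed fails the run):
1. the rail has been lifted clear of the drip tray (height (world z) of rail_mid above 0.16 m), for 0.2 s.
2. all four nozzles are in their ports, at least 4 mm below the rims, the rail level (x of rail_mid in the frame of port_row between -0.004 and 0.004 m and y of rail_mid in the frame of port_row between -0.015 and 0.015 m and z of rail_mid in the frame of port_row between 0.045 and 0.071 m and angle between rail_mid's own z axis and vertical below 0.06 rad and angle between the y axis of rail_mid and the y axis of port_row, either way round below 0.06 rad), for 0.1 s.
At the end, for the whole second after the job is handed in: Rail level (0.05 rad), at rest and let go, nozzles in their ports, both feet flush on the posts: each foot within +1.8 / -2.5 mm of its post in height, 5 mm across (x) and 15 mm along the row (y, the manifold's play) of post_a / post_b (z of foot_a in the frame of post_a between -0.0025 and 0.0018 m and x of foot_a in the frame of post_a between -0.005 and 0.005 m and y of foot_a in the frame of post_a between -0.015 and 0.015 m and z of foot_b in the frame of post_b between -0.0025 and 0.0018 m and x of foot_b in the frame of post_b between -0.005 and 0.005 m and y of foot_b in the frame of post_b between -0.015 and 0.015 m and angle between rail_mid's own z axis and vertical below 0.05 rad and linear speed of rail below 0.01 m/s and contact force between the fingers and rail below 0.1 N); the robot touches nothing.
It fails at once if the rail is pressed on the manifold or stand with more than 60 N (contact force between rail and stand above 60 N).
It fails at once if a bystander is moved by more than 30 mm (distance of any of plug_socket_c, cap, spark_plug from where it was at the start of the episode above 0.03 m).
It also fails if it takes over 72 s, if anything falls off the work surface, if the arm or the gripper's body presses on something with over 40 N, if the wrist force passes 120 N, or if a joint passes its speed limit or range.

## Robot

A 6-joint arm with a two-finger parallel gripper is mounted at the origin on the work surface. World frame = base frame: x ahead of the robot, y to its left, z up, the work surface at z = 0. Lengths are in m, angles in rad, forces in N, time in s.
With the tool pointing down it reaches from about 0.3 to 0.775 m from the base axis. Payload 14.6 kg.
Tool frame: the origin (TCP) lies at the very end of the fingers, on their centre line; the grasp point (between the pads) lies 19 mm behind it; y points along the fingers, z is the direction in which the jaws open and shut, and the axes are right-handed (so a half turn about y gives the same grasp; the last joint's range is limited). The gripper opens to 94 mm and grips with 3 to 60 N. Pads are 16 mm wide; open, the fingers measure 119 mm over their backs; the gripper's body (75 mm by 177 mm) begins 78 mm behind the grasp point.
Start: joints at [-1.383, 0.3, 1.521, -0, 1.321, -0.067], TCP at [0.139, -0.532, 0.205] pointing down, gripper open.
Joint ranges: [-3.03, 3.03], [-0.79, 2.21], [0.23, 2.52], [-1.04, 4.18], [0, 3.07], [-2.55, 2.55]. Speed limits (rad/s): [2.22, 2.22, 2.57, 3.14, 3.14, 3.14].

## Interface

Orientations are given as [roll, pitch, yaw] about the fixed x, y, z axes, in that order (R = Rz(yaw) Ry(pitch) Rx(roll)).
In Python, from station import get_obs, camera, hand_in, masks_of gives the robot as it stands.
- The arm moves only by the shell command python3 -m jog 'ROWS' [FORCE]. ROWS is text: rows parted by semicolons, each of 7 numbers parted by spaces: the shift along the world's x, y, z in mm, then the turn, a rotation vector about the world's x, y, z in degrees, then the closure, from 0 (fully open) to 1 (shut). A call has 1 to 10 rows; each row is the pose to reach, as a shift and turn from the pose measured when the call began; what a row does not reach only later rows make up. A row lasts 1/12 s, in which the tool goes at most 41.7 mm and 7.16 degrees, less where a joint would pass 70% of its speed; a pose out of reach is approached as far as the arm can. A call with a gripper value outside its range is refused whole. The fingers move at their own pace and stop on an object; FORCE is the grip in N (left out, the last holds). Time passes only in rows, so rows that repeat a pose let the fingers close. It gives the time, the measured TCP pose, the force and the opening at its end, in the units of the state.
- get_obs(): the state, without advancing time (a new reading comes with each control period).
- camera(name): name is "scene" or "top" or "wrist"; returns a dict with "img" (420x560x3 uint8, red, green, blue), "range_z" (420x560 float32, m along the optical axis (not along the pixel's ray), 0 where there is no reading), "fx", "fy", "cx", "cy" (pixels), "rvec" (rotation vector, rad) and "tvec" (3), from world to camera coordinates, as OpenCV has them. Camera axes: x right, y down, z forward; pixel columns grow to the right and rows downward; lengths in m; the calibration is good to about 2 mm. A picture is of the moment at which its call begins.
- hand_in(): hands the job in, once; it reports no verdict.
Trained networks look in the newest picture that a camera, given by its name, has taken for a name from the list of things; names that differ only in an ending like _2 or _b are one class to them, and where a whole thing is asked for, a point or a joint stands for the part that bears it (a point fixed in the world has none). Each returns a list of dicts, best first, with "conf" (0 to 1); they miss things now and then, are a little off and sometimes report something else, mostly with a low value. They report only what shows in the picture. A call takes as long as a camera call.
- masks_of(thing, camera): "mask" (420x560 bool, what is visible of it) and "extent" ([left, top, right, bottom] in pixels, round what is visible of it).
The state is a dict: "time_s": time; "qpos": joint angles; "joint_vel": joint speeds; "tau": joint torques, N m; "ee_pos": TCP position; "eef_rot": TCP orientation; "force": force on the tool from outside, world axes, zero at the start; "moment": the same for the moment, N m; "grip_width": finger opening in m.
Only numpy, scipy, OpenCV 4.12 (cv2) and the standard library are available. Lean on these libraries where they do the work, as an engineer would, in place of code of your own. Each camera call takes 0.05 s, during which the arm holds its last target.

## Working session

There is one attempt and no reset: what is moved stays moved. The work goes in short steps, Python scripts to look and compute and a shell command to move; the robot and the scene stay as the last step left them, time stands still between calls to the robot, and variables do not carry over. Pictures are saved under pics/ and viewed, and the job is handed in when it is done.

```bash
ls; mkdir -p pics
cat > h.py <<'E'
import numpy as np, cv2
from station import get_obs, camera, hand_in, masks_of
def w2c(c):
    return cv2.Rodrigues(np.array(c['rvec'],float))[0], np.array(c['tvec'],float).reshape(3)
def cloud(c):
    R,t=w2c(c); z=c['range_z'].astype(float); v,u=np.mgrid[0:z.shape[0],0:z.shape[1]]
    P=np.stack([(u-c['cx'])*z/c['fx'],(v-c['cy'])*z/c['fy'],z],-1)
    W=(P-t)@R; W[z==0]=np.nan; return W
def proj(c,p):
    R,t=w2c(c); q=R@np.asarray(p)+t; return c['fx']*q[0]/q[2]+c['cx'],c['fy']*q[1]/q[2]+c['cy']
def save(c,n): cv2.imwrite('pics/'+n,c['img'][:,:,::-1])
E
python3 - <<'E'
from h import *
o=get_obs()
for k in o: print(k,np.round(o[k],3))
for n in ['scene','top','wrist']:
    c=camera(n); save(c,n+'0.png'); np.savez('pics/'+n+'0.npz',**c)
E
```

```text
pics
time_s 0.0
qpos [-1.383  0.3    1.522  0.     1.321 -0.067]
joint_vel [-0.    -0.     0.     0.002 -0.     0.001]
tau [ 2.0000e-03 -5.3181e+01 -3.5274e+01  7.1000e-02  2.4000e-02 -0.0000e+00]
ee_pos [ 0.139 -0.532  0.205]
eef_rot [-1.572  0.    -2.887]
force [-0.147 -0.199  0.569]
moment [ 0.009  0.043 -0.012]
grip_width 0.094
```

View pics/scene0.png

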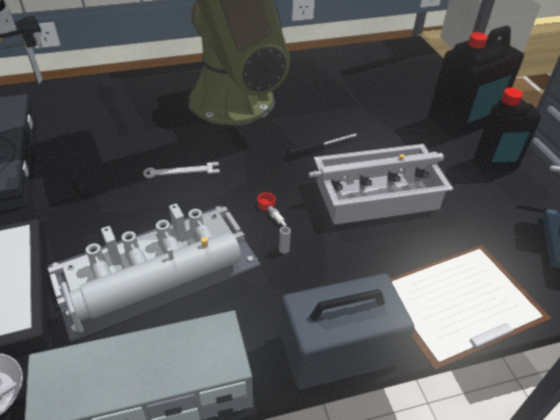

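View pics/top0.png

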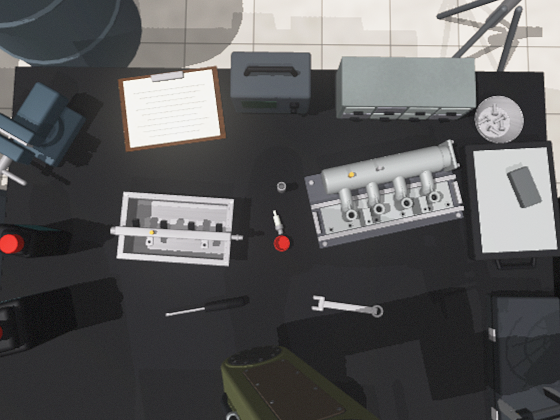

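View pics/wrist0.png

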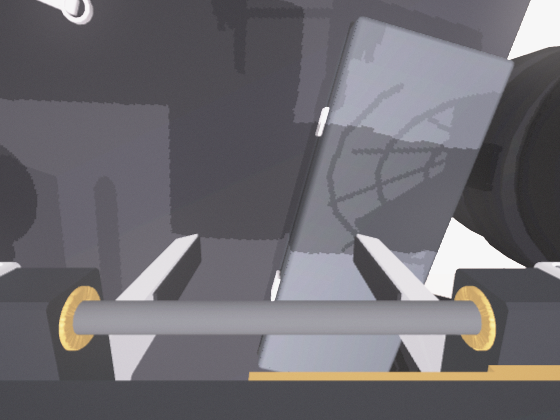

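Run:
```python
from h import *
c=camera('top'); W=cloud(c)
print(c['fx'],proj(c,[0,0,0]),proj(c,[.4,.3,0]))
im=c['img']
cv2.imwrite('pics/crop_rail.png',cv2.resize(im[170:290,90:260],None,fx=4,fy=4,interpolation=cv2.INTER_CUBIC)[:,:,::-1])
cv2.imwrite('pics/crop_man.png',cv2.resize(im[130:260,295:475],None,fx=4,fy=4,interpolation=cv2.INTER_CUBIC)[:,:,::-1])
for t in ['rail_mid','stand','plug_socket_c','cap','spark_plug','foot_a','post_a','port_row','nozzle']:
    for m in masks_of(t,'top')[:2]:
        p=W[m['mask']]; p=p[np.isfinite(p[:,0])]
        print(t,round(m['conf'],2),m['extent'],np.round(np.median(p,0),3) if len(p) else '', np.round(np.percentile(p,[2,98],axis=0),3).tolist())
# rail top points: height 0.09-0.1
m=(W[...,2]>0.088)&(W[...,2]<0.104); m[:,260:]=0; m[:170]=0;m[290:]=0; m[:,:90]=0
p=W[m]; ctr=p[:,:2].mean(0); u,s,vt=np.linalg.svd(p[:,:2]-ctr); d=vt[0]; print('rail',len(p),ctr,d,np.degrees(np.arctan2(-d[0],d[1])), np.percentile(p[:,2],[5,50,95]))
t=(p[:,:2]-ctr)@d; print(t.min(),t.max())
n=np.array([-d[1],d[0]])
print('lat',np.percentile((p[:,:2]-ctr)@n,[1,50,99]))
```

```text
398.73362744189484 (np.float64(275.201975324133), np.float64(417.6396374886033)) (np.float64(166.35029114453363), np.float64(262.72920615857186))
rail_mid 0.62 [110.6, 220.6, 244.1, 245.9] [0.482 0.259 0.094] [[0.455, 0.108, 0.046], [0.511, 0.403, 0.099]]
stand 0.7 [304.6, 143.0, 463.9, 249.4] [ 0.587 -0.284  0.03 ] [[0.47, -0.483, 0.005], [0.701, -0.096, 0.097]]
plug_socket_c 0.51 [275.5, 182.8, 285.9, 195.8] [ 0.607 -0.009  0.037] [[0.596, -0.019, 0.005], [0.616, -0.001, 0.066]]
cap 0.52 [274.9, 234.6, 286.7, 251.5] [ 0.457 -0.013  0.004] [[0.438, -0.032, -0.0], [0.476, 0.006, 0.021]]
spark_plug 0.56 [275.4, 213.6, 283.6, 231.2] [ 0.508 -0.002  0.017] [[0.489, -0.013, 0.013], [0.531, 0.007, 0.022]]
foot_a 0.63 [112.8, 217.2, 245.0, 247.2] [0.481 0.26  0.094] [[0.454, 0.105, 0.004], [0.509, 0.402, 0.099]]
post_a 0.97 [305.7, 142.1, 466.5, 247.9] [ 0.588 -0.283  0.031] [[0.472, -0.481, 0.007], [0.697, -0.099, 0.097]]
port_row 0.6 [110.8, 220.9, 242.9, 247.2] [0.481 0.252 0.094] [[0.454, 0.1, 0.045], [0.508, 0.405, 0.099]]
port_row 0.59 [303.5, 139.6, 464.0, 249.8] [ 0.588 -0.284  0.03 ] [[0.47, -0.483, 0.005], [0.7, -0.096, 0.097]]
nozzle 0.91 [110.3, 218.8, 242.6, 247.5] [0.482 0.26  0.094] [[0.454, 0.114, 0.045], [0.51, 0.404, 0.099]]
nozzle 0.55 [302.7, 140.0, 465.4, 248.3] [ 0.588 -0.284  0.03 ] [[0.472, -0.481, 0.006], [0.699, -0.098, 0.097]]
rail 1075 [0.48018051 0.25739113] [-0.04577357 -0.99895184] 177.3764507563207 [0.09104385 0.09484114 0.09801592]
-0.15800731324977388 0.1701497595140416
lat [-1.07173837e-02 -2.27746094e-05  1.07185566e-02]
```

```bash
sleep 1; ls pics
```

```text
crop_man.png
crop_rail.png
scene0.npz
scene0.png
top0.npz
top0.png
wrist0.npz
wrist0.png
```

View pics/crop_rail.png

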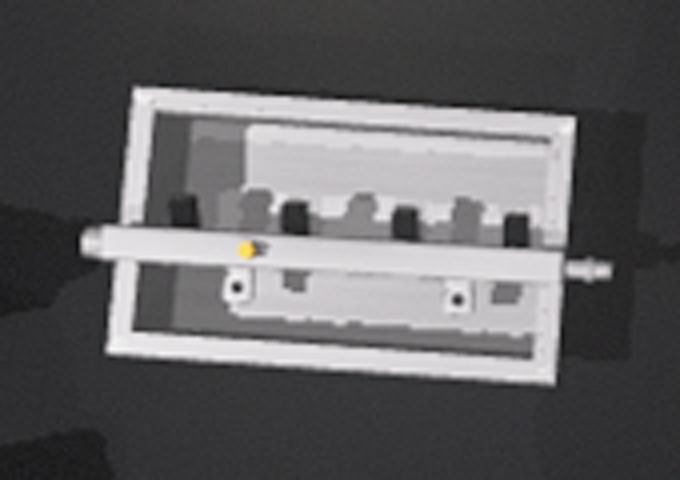

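View pics/crop_man.png

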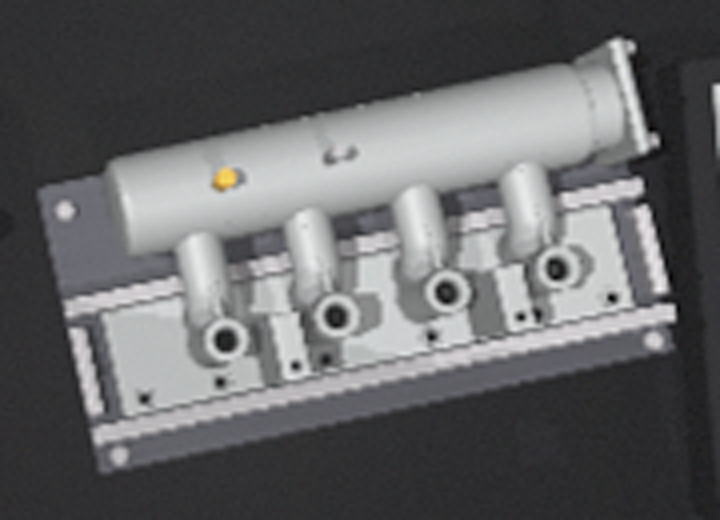

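```bash
cat >> h.py <<'E'
def onplane(c,u,v,z):
    R,t=w2c(c); o=-R.T@t; d=R.T@np.array([(u-c['cx'])/c['fx'],(v-c['cy'])/c['fy'],1.]); return o+d*(z-o[2])/d[2]
E
python3 - <<'E'
from h import *
c=dict(np.load('pics/top0.npz')); W=cloud(c)
f=[onplane(c,a/4+90-.375,b/4+170-.375,.049) for a,b in [(237,287),(457,299)]]
print(np.round(f,4)); d=f[0]-f[1]; print(np.linalg.norm(d)); L=np.linalg.norm(d); y=d/L; x=np.array([y[1],-y[0],0]); m=(f[0]+f[1])/2+.025*x
print('railmid',m,'yaw',np.degrees(np.arctan2(-y[0],y[1])))
P=np.array([onplane(c,a/4+295-.375,b/4+130-.375,.086) for a,b in [(226,340),(336,316),(447,292),(556,268)]])
print(np.round(P,4)); d=P[0]-P[3]; print(np.linalg.norm(d)); y=d/np.linalg.norm(d); print('man mid',P.mean(0),'yaw',np.degrees(np.arctan2(-y[0],y[1])))
Q=np.array([onplane(c,a/4+295-.375,b/4+130-.375,.099) for a,b in [(295,366),(520,317)]]);print(Q,np.linalg.norm(Q[0]-Q[1]))
# plate corners bolts
for a,b in [(65,209),(119,455),(654,341)]: print(onplane(c,a/4+295-.375,b/4+130-.375,.012))
E
```

```text
[[0.458  0.3335 0.049 ]
 [0.4518 0.1902 0.049 ]]
0.14342122754661904
railmid [0.47986445 0.26073172 0.049     ] yaw -2.487040861050967
[[ 0.5313 -0.1865  0.086 ]
 [ 0.5472 -0.256   0.086 ]
 [ 0.5632 -0.3264  0.086 ]
 [ 0.5792 -0.3957  0.086 ]]
0.21459711000543957
man mid [ 0.55525222 -0.29115718  0.086     ] yaw 12.895648425323673
[[ 0.51490001 -0.22706151  0.099     ]
 [ 0.5469507  -0.36759017  0.099     ]] 0.14413726626412993
[ 0.62356772 -0.09003004  0.012     ]
[ 0.45704203 -0.12713103  0.012     ]
[ 0.53775697 -0.48938038  0.012     ]
```

Run:
```python
from h import *
from scipy.spatial.transform import Rotation as Ro
c=dict(np.load('pics/wrist0.npz')); R,t=w2c(c); o=get_obs(); p=-R.T@t
T=Ro.from_euler('xyz',o['eef_rot']).as_matrix()
print('cam rel TCP in world',p-o['ee_pos'],'in tool',T.T@(p-o['ee_pos']),'fwd tool',T.T@R.T@[0,0,1],'right tool',T.T@R.T@[1,0,0],c['fx'],c['cx'],c['cy'])
```

```text
cam rel TCP in world [0.06619295 0.01745869 0.17838189] in tool [-0.06846027 -0.17838036 -0.00021771] fwd tool [ 2.34902523e-01  9.72018852e-01 -3.95395193e-04] right tool [2.53702520e-04 3.45466339e-04 9.99999908e-01] 309.00426887974265 276.8099862441348 209.77023022615478
```

```bash
R="427 192 125 0 0 88.3 0"; python3 -m jog '427 192 125 0 0 88.3 0; 427 192 125 0 0 88.3 0; 427 192 125 0 0 88.3 0; 427 192 125 0 0 88.3 0; 427 192 125 0 0 88.3 0; 427 192 125 0 0 88.3 0; 427 192 125 0 0 88.3 0; 427 192 125 0 0 88.3 0; 427 192 125 0 0 88.3 0; 427 192 125 0 0 88.3 0' 20; python3 -c "
from h import *; print(get_obs()['eef_rot'], get_obs()['ee_pos'])"
```

```text
time_s: 1.48
ee_pos: [0.5074, -0.3659, 0.3136]
eef_rot: [-1.571, -0.0, -1.631]
force: [-0.1, 0.1, 0.4]
grip_width: 0.0937
[-1.57061498e+00 -1.95778951e-04 -1.63052692e+00] [ 0.50741593 -0.36585583  0.31361461]
```

```bash
python3 -m jog '59 26 16 0 0 16.3 0; 59 26 16 0 0 16.3 0; 59 26 16 0 0 16.3 0; 59 26 16 0 0 16.3 0; 59 26 16 0 0 16.3 0' ; python3 -c "
from h import *; o=get_obs();print(o['eef_rot'], o['ee_pos'],o['qpos'])
c=camera('wrist'); save(c,'wrist1.png'); np.savez('pics/wrist1.npz',**c)"
```

```text
time_s: 1.9
ee_pos: [0.5662, -0.3399, 0.3292]
eef_rot: [-1.571, 0.0, -1.348]
force: [0.5, -0.8, -0.2]
grip_width: 0.094
[-1.57113808e+00  2.33114640e-04 -1.34784722e+00] [ 0.56624216 -0.33989023  0.32917184] [-5.96018201e-01  5.18615555e-01  9.38366832e-01 -9.10094806e-05
  1.68501395e+00 -8.18977702e-01]
```

View pics/wrist1.png

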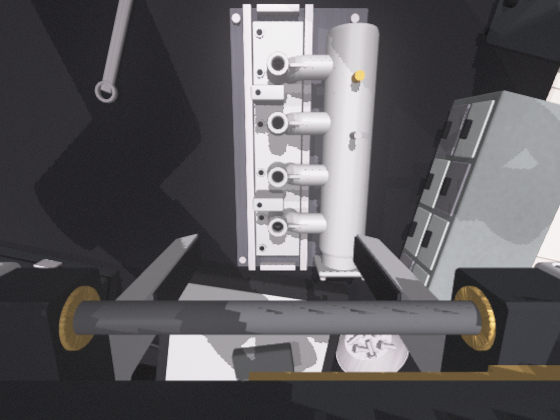

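Run:
```python
from h import *
c=dict(np.load('pics/wrist1.npz')); g=c['img'][:,:,::-1]
a=cv2.resize(g[40:150,240:320],None,fx=5,fy=5,interpolation=cv2.INTER_CUBIC); b=cv2.resize(g[145:255,240:320],None,fx=5,fy=5,interpolation=cv2.INTER_CUBIC)
cv2.imwrite('pics/w1z.png',np.hstack([a,b]))
W=cloud(c)
for u,v in [(278,63),(278,122),(278,176),(278,226)]:
    w=W[v-14:v+15,u-14:u+15]; m=np.abs(w[...,2]-.086)<.005; p=w[m]; print(m.sum(),p.mean(0))
```

```text
297 [ 0.53314546 -0.18766238  0.08508291]
240 [ 0.54879404 -0.25719403  0.08526062]
227 [ 0.56465626 -0.32742026  0.08526269]
209 [ 0.58040606 -0.39692956  0.08527033]
```

View pics/w1z.png

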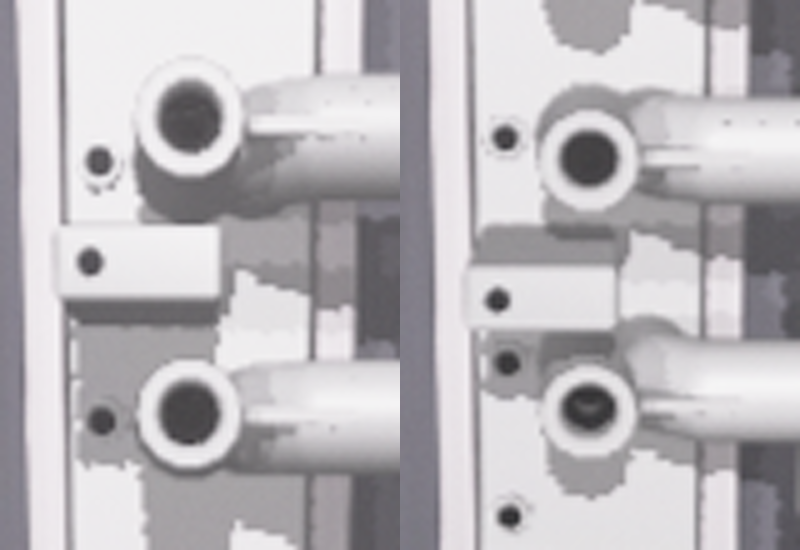

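Run:
```python
from h import *
c=dict(np.load('pics/wrist1.npz'))
def fit(pts):
    pts=np.array(pts)[:,:2]; d=pts[0]-pts[-1]; L=np.linalg.norm(d); y=d/L; return pts.mean(0),np.degrees(np.arctan2(-y[0],y[1])),L
P=[onplane(c,u-.4,v-.4,.086) for u,v in [(278,63.6),(277.8,122.8),(277.6,176.8),(277.6,227.2)]]
print(np.round(P,4),fit(P))
Q=[onplane(c,u-.4,v-.4,.099) for u,v in [(258,92.4),(259.4,204.8)]]
m,a,L=fit(Q); y=np.array([-np.sin(np.radians(a)),np.cos(np.radians(a))]); x=np.array([y[1],-y[0]]); print(a,L,m+.025*x)
```

```text
[[ 0.5334 -0.1876  0.086 ]
 [ 0.5491 -0.2577  0.086 ]
 [ 0.5646 -0.3272  0.086 ]
 [ 0.5805 -0.3975  0.086 ]] (array([ 0.55690183, -0.29250763]), np.float64(12.641555732428554), np.float64(0.21507579491645853))
12.676507844439747 0.14361728909780844 [ 0.55716225 -0.29263678]
```

```bash
python3 -m jog '-88 550 0 0 0 -15.3 0; -88 550 0 0 0 -15.3 0; -88 550 0 0 0 -15.3 0; -88 550 0 0 0 -15.3 0; -88 550 0 0 0 -15.3 0; -88 550 0 0 0 -15.3 0; -88 550 0 0 0 -15.3 0; -88 550 0 0 0 -15.3 0; -88 550 0 0 0 -15.3 0; -88 550 0 0 0 -15.3 0' ; python3 -m jog '-22 138 0 0 0 0 0; -22 138 0 0 0 0 0; -22 138 0 0 0 0 0; -22 138 0 0 0 0 0; -22 138 0 0 0 0 0; -22 138 0 0 0 0 0'; python3 -c "
from h import *; o=get_obs();print(o['eef_rot'], o['ee_pos'],o['qpos'])
c=camera('wrist'); save(c,'wrist2.png'); np.savez('pics/wrist2.npz',**c)"
```

```text
time_s: 2.78
ee_pos: [0.499, 0.0725, 0.3298]
eef_rot: [-1.57, 0.0, -1.619]
force: [1.5, -0.5, -0.3]
grip_width: 0.0938
time_s: 3.28
ee_pos: [0.4768, 0.2101, 0.3298]
eef_rot: [-1.57, -0.0, -1.62]
force: [1.0, -0.0, 0.8]
grip_width: 0.0941
[-1.57017819e+00 -3.35995666e-05 -1.61991214e+00] [0.47675067 0.21008385 0.32977668] [ 3.44888174e-01  1.70247936e-01  1.39598090e+00 -2.68322657e-04
  1.57480595e+00  3.94002825e-01]
```

View pics/wrist2.png

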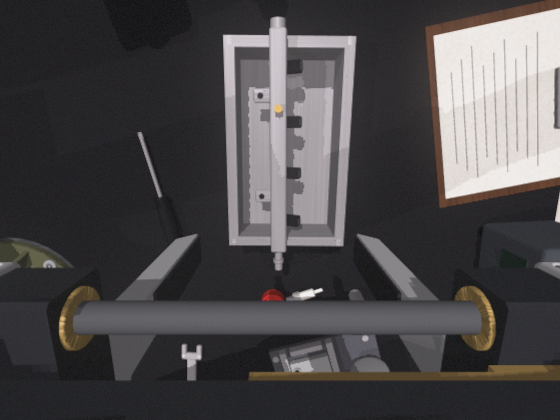

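Run:
```python
from h import *
c=dict(np.load('pics/wrist2.npz')); g=c['img'][:,:,::-1]
a=cv2.resize(g[10:130,240:310],None,fx=5,fy=5,interpolation=cv2.INTER_CUBIC); b=cv2.resize(g[155:275,240:310],None,fx=5,fy=5,interpolation=cv2.INTER_CUBIC)
cv2.imwrite('pics/w2z.png',np.hstack([a,b]))
W=cloud(c); 
m=(W[...,2]>0.088)&(W[...,2]<0.104); m[:,:265]=0;m[:,295:]=0;m[280:]=0
p=W[m]; p=p[(p[:,1]>.13)&(p[:,1]<.39)]; ctr=np.median(p[:,:2],0); ctr=p[:,:2].mean(0);u,s,vt=np.linalg.svd(p[:,:2]-ctr,full_matrices=False); d=vt[0]*np.sign(vt[0][1]); print(ctr,np.degrees(np.arctan2(-d[0],d[1])),len(p),np.percentile(p[:,2],[5,50,95]))
n=np.array([d[1],-d[0]]); l=(p[:,:2]-ctr)@n; print(np.percentile(l,[1,99]), 'line x at y=.2605', ctr[0]+d[0]/d[1]*(.2605-ctr[1]))
```

```text
[0.48132044 0.26950869] -2.770081669498694 3318 [0.09349769 0.09538863 0.09685686]
[-0.01063191  0.01071654] line x at y=.2605 0.48088456098482546
```

View pics/w2z.png

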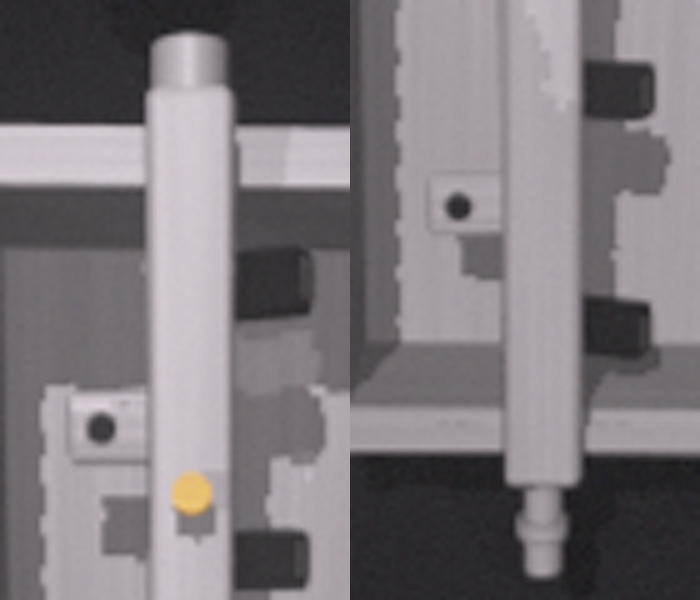

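Run:
```python
from h import *
c=dict(np.load('pics/wrist2.npz'))
E1=onplane(c,278-.4,27.6-.4,.096);E2=onplane(c,278.6-.4,252-.4,.096)
print(E1,E2,(E1+E2)/2,np.linalg.norm(E1-E2))
Q=np.array([onplane(c,u-.4,v-.4,.049) for u,v in [(260.2,95.8),(261.6,196.4)]])
d=Q[0]-Q[1];L=np.linalg.norm(d);y=d/L;x=np.array([y[1],-y[0],0]);print(Q.mean(0)+.025*x,L,np.degrees(np.arctan2(-y[0],y[1])))
print(get_obs()['ee_pos'])
```

```text
[0.48812608 0.40366225 0.096     ] [0.47498875 0.11699933 0.096     ] [0.48155741 0.26033079 0.096     ] 0.2869637994113864
[0.48137863 0.26004071 0.049     ] 0.1438369592061258 -2.7283195752342344
[0.47702837 0.20940511 0.32982767]
```

```bash
python3 -m jog '4 50.5 0 0 0 0 0.47; 4 50.5 0 0 0 0 0.47; 4 50.5 -40 0 0 0 0.47; 4 50.5 -80 0 0 0 0.47; 4 50.5 -120 0 0 0 0.47; 4 50.5 -160 0 0 0 0.47; 4 50.5 -190 0 0 0 0.47; 4 50.5 -205 0 0 0 0.47; 4 50.5 -205 0 0 0 0.47; 4 50.5 -205 0 0 0 0.47' 40; python3 -c "
from h import *; o=get_obs();print(o['eef_rot'], o['ee_pos'],o['qpos'])
c=camera('wrist'); save(c,'wrist3.png'); np.savez('pics/wrist3.npz',**c)"
```

```text
time_s: 4.17
ee_pos: [0.4815, 0.2588, 0.1251]
eef_rot: [-1.57, -0.0, -1.623]
force: [0.3, -0.4, 0.6]
grip_width: 0.0498
[-1.57047065e+00 -3.62950423e-04 -1.62275158e+00] [0.48148664 0.25875044 0.1251394 ] [ 4.26343128e-01  3.71347962e-01  1.62172987e+00 -5.17615278e-04
  1.14839279e+00  4.78510488e-01]
```

View pics/wrist3.png

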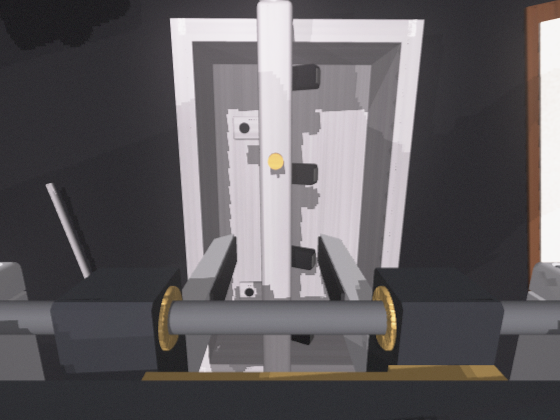

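```bash
python3 -m jog '-0.3 1.4 -20 0 0 0 0.47; -0.3 1.4 -40 0 0 0 0.47; -0.3 1.4 -55 0 0 0 0.47; -0.3 1.4 -59 0 0 0 0.47; -0.3 1.4 -59 0 0 0 0.47; -0.3 1.4 -59 0 0 0 1; -0.3 1.4 -59 0 0 0 1; -0.3 1.4 -59 0 0 0 1; -0.3 1.4 -59 0 0 0 1; -0.3 1.4 -59 0 0 0 1' 50
```

```text
time_s: 5.05
ee_pos: [0.4816, 0.2607, 0.0678]
eef_rot: [-1.568, 0.001, -1.622]
force: [-0.8, -1.4, 3.5]
grip_width: 0.0215
```

```bash
python3 -m jog '0 0 5 0 0 0 1; 0 0 15 0 0 0 1; 0 0 35 0 0 0 1; 0 0 65 0 0 0 1; 0 0 95 0 0 0 1; 0 0 120 0 0 0 1; 0 0 135 0 0 0 1; 0 0 140 0 0 0 1; 0 0 140 0 0 0 1; 0 0 140 0 0 0 1' 50; python3 -c "
from h import *; o=get_obs();print(o['moment'], o['ee_pos'],o['qpos'])
c=camera('wrist'); save(c,'wrist4.png'); np.savez('pics/wrist4.npz',**c)
c=camera('scene'); save(c,'scene4.png')"
```

```text
time_s: 5.88
ee_pos: [0.4812, 0.2606, 0.2068]
eef_rot: [-1.57, 0.0, -1.622]
force: [-0.9, -0.0, -7.2]
grip_width: 0.0217
[-0.05973508 -0.0759283   0.00645015] [0.48121748 0.26055136 0.20683122] [ 4.29456624e-01  2.91977712e-01  1.52796515e+00 -2.91988875e-04
  1.32052487e+00  4.81076343e-01]
```

View pics/wrist4.png

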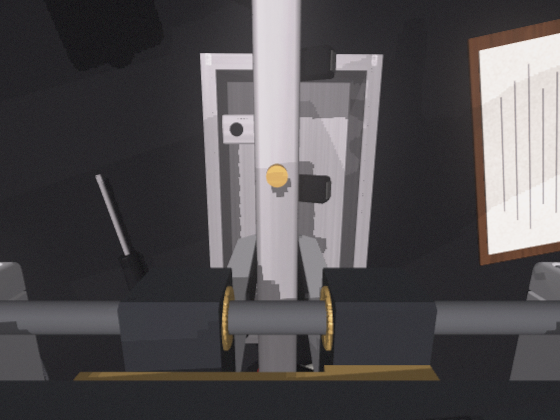

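View pics/scene4.png

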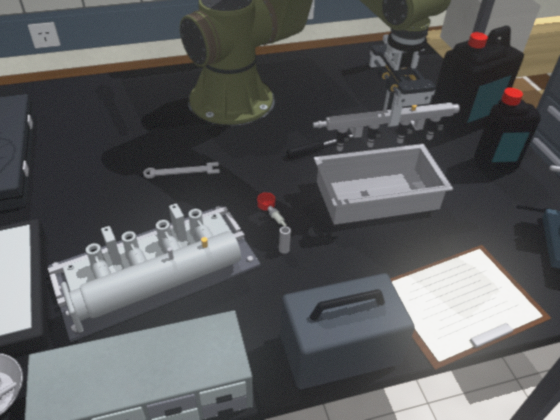

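```bash
cat >> h.py <<'E'
from scipy.spatial.transform import Rotation as Ro
def rail_in_hand(c,o,ulo=230,uhi=330,vhi=255):
    W=cloud(c); tcp=np.array(o['ee_pos']); T=Ro.from_euler('xyz',o['eef_rot']).as_matrix()
    # hand-level axes: y' = -tool x, x' = tool z, z'=-tool y
    A=np.stack([T[:,2],-T[:,0],-T[:,1]],1); L=(W-tcp)@A
    m=np.isfinite(L[...,0])&(np.abs(L[...,0])<.02)&(L[...,2]>.0)&(L[...,2]<.05); m[vhi:]=0
    p=L[m]; 
    k=p[:,2]>np.median(p[:,2])-.006; p=p[k]; p=p[p[:,1]<.143]
    # centre line per y-bin
    bins=np.arange(.02,.14,.01); ys=[];xs=[];zs=[]
    for b in bins:
        q=p[(p[:,1]>=b)&(p[:,1]<b+.01)]
        if len(q)>20: ys.append(b+.005); xs.append((np.percentile(q[:,0],1)+np.percentile(q[:,0],99))/2); zs.append(np.median(q[:,2]))
    px=np.polyfit(ys,xs,1); pz=np.polyfit(ys,zs,1)
    print('x0 mm',px[1]*1e3,'yaw deg',-np.degrees(px[0]),'top z0 mm',pz[1]*1e3,'tilt deg',np.degrees(pz[0]),'n',len(ys), 'ymax',p[:,1].max())
E
python3 - <<'E'
from h import *
c=dict(np.load('pics/wrist4.npz')); o=get_obs(); rail_in_hand(c,o)
E
```

```text
x0 mm 0.4333856433255015 yaw deg 0.13748240790845545 top z0 mm 28.37218398521796 tilt deg -0.14766700010591519 n 11 ymax 0.12589094994610125
```

Run:
```python
from h import *
c=dict(np.load('pics/wrist4.npz')); o=get_obs(); tcp=np.array(o['ee_pos']); T=Ro.from_euler('xyz',o['eef_rot']).as_matrix()
A=np.stack([T[:,2],-T[:,0],-T[:,1]],1)
p=onplane(c,236,129,tcp[2]+.0174-.036); print((p-tcp)@A*1e3)
```

```text
[-24.60650153  71.80824545 -18.57848084]
```

```bash
python3 -m jog '1.5 -12 0 0 0 0.4 1; 5 -37 0 0 0 1 1; 10 -72 0 0 0 2 1; 15 -107 0 0 0 3 1; 20 -142 0 0 0 4 1; 24 -177 0 0 0 5 1; 29 -212 0 0 0 6 1; 34 -247 0 0 0 7 1; 39 -282 0 0 0 8 1; 43.5 -317 0 0 0 9 1' 50;  python3 -m jog '4 -30 0 0 0 0.8 1; 8 -65 0 0 0 1.6 1; 13 -100 0 0 0 2.4 1; 18 -135 0 0 0 3.2 1; 22 -170 0 0 0 4.5 1; 25 -195 0 0 0 5.2 1; 27 -205 0 0 0 5.5 1; 27 -205 0 0 0 5.5 1'; python3 -c "
from h import *; o=get_obs();print(o['eef_rot'],o['moment'], o['ee_pos'],o['qpos'])"
```

```text
time_s: 6.82
ee_pos: [0.5242, -0.0582, 0.2052]
eef_rot: [-1.572, 0.0, -1.464]
force: [0.1, 0.5, -6.1]
grip_width: 0.0216
time_s: 7.48
ee_pos: [0.5507, -0.2651, 0.2035]
eef_rot: [-1.574, 0.002, -1.371]
force: [-0.3, 1.4, -7.2]
grip_width: 0.0217
[-1.57422693  0.00159414 -1.3706612 ] [ 0.00903581 -0.13549975 -0.01693663] [ 0.55071002 -0.26506227  0.20348704] [-5.08051532e-01  4.41176795e-01  1.33350935e+00 -1.04145787e-03
  1.37054921e+00 -7.07980378e-01]
```

```bash
python3 -m jog '3 -14 0 0 0 0.5 1; 6 -27 -5 0 0 1 1; 6 -27.4 -15 0 0 1 1;  6 -27.4 -28 0 0 1 1; 6 -27.4 -38 0 0 1 1; 6 -27.4 -42 0 0 1 1; 6 -27.4 -42 0 0 1 1; 6 -27.4 -42 0 0 1 1'; python3 -c "
from h import *; o=get_obs();print(o['eef_rot'],o['moment'], o['ee_pos'],o['qpos'])
c=camera('wrist'); save(c,'wrist5.png'); np.savez('pics/wrist5.npz',**c); rail_in_hand(c,o)
c=camera('scene'); cv2.imwrite('pics/scene5.png',cv2.resize(c['img'][170:330,30:290],None,fx=3,fy=3,interpolation=cv2.INTER_CUBIC)[:,:,::-1])"
```

```text
time_s: 8.15
ee_pos: [0.5569, -0.2921, 0.1617]
eef_rot: [-1.574, 0.002, -1.353]
force: [-0.7, -0.1, -5.6]
grip_width: 0.0216
[-1.57411863  0.00159768 -1.3528061 ] [-0.028555   -0.14386446  0.00949096] [ 0.55687131 -0.29210145  0.16166289] [-5.40836978e-01  5.13121002e-01  1.32694633e+00 -1.16763021e-03
  1.30503562e+00 -7.58521213e-01]
x0 mm 0.3946194750365481 yaw deg 0.13457714395087905 top z0 mm 27.787308533834672 tilt deg -0.147023532576381 n 11 ymax 0.12582600292051105
```

View pics/wrist5.png

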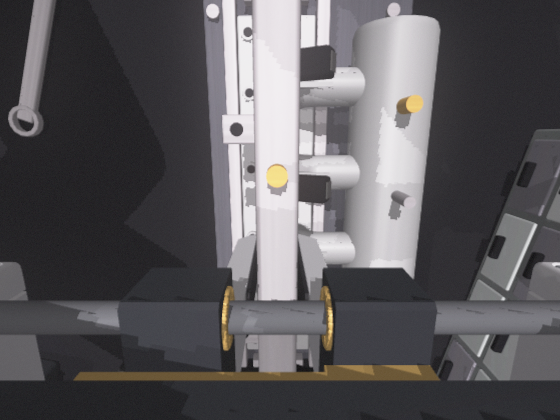

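View pics/scene5.png

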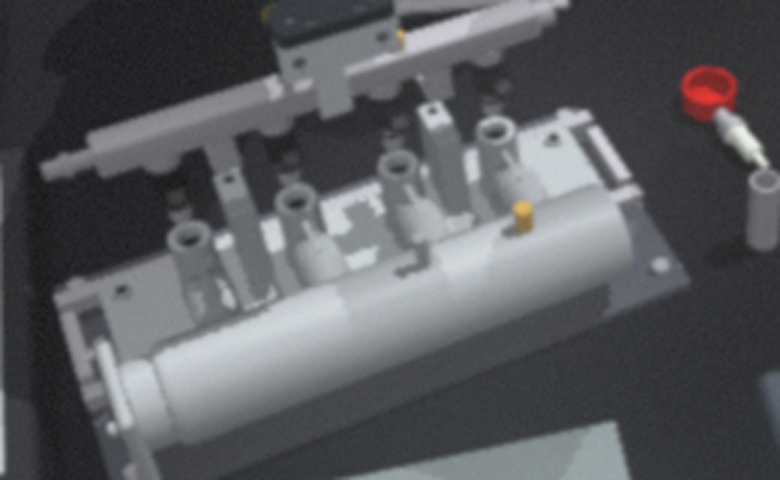

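```bash
python3 -m jog '-0.1 -0.3 -4 0.04 -0.18 0 1; -0.1 -0.3 -9 0.04 -0.18 0 1; -0.1 -0.3 -14 0.04 -0.18 0 1; -0.1 -0.3 -17 0.04 -0.18 0 1; -0.1 -0.3 -18 0.04 -0.18 0 1; -0.1 -0.3 -19 0.04 -0.18 0 1;-0.1 -0.3 -20 0.04 -0.18 0 1; -0.1 -0.3 -20 0.04 -0.18 0 1'; python3 -c "
from h import *; o=get_obs();print(o['eef_rot'],o['moment'], o['ee_pos'],o['force'])"
```

```text
time_s: 8.92
ee_pos: [0.5569, -0.2927, 0.1422]
eef_rot: [-1.57, 0.001, -1.353]
force: [-0.2, -0.8, -6.4]
grip_width: 0.0214
[-1.57010810e+00  8.27927588e-04 -1.35299334e+00] [-0.0661846  -0.04263901  0.00016277] [ 0.55693471 -0.29269235  0.14220851] [-0.1537355  -0.79442996 -6.4249165 ]
```

```bash
python3 -m jog '0 0 -1 0 0 0 1; 0 0 -2 0 0 0 1; 0 0 -3 0 0 0 1; 0 0 -4 0 0 0 1; 0 0 -4 0 0 0 1'; python3 -c "
from h import *; o=get_obs();print(o['eef_rot'],o['moment'], o['ee_pos'],o['force'])"
```

```text
time_s: 9.33
ee_pos: [0.5569, -0.2927, 0.138]
eef_rot: [-1.57, 0.001, -1.353]
force: [0.3, 0.1, -6.6]
grip_width: 0.0215
[-1.57031873e+00  1.00417719e-03 -1.35299972e+00] [-0.02484654 -0.07688694 -0.00402117] [ 0.55686844 -0.29266797  0.13795381] [ 0.32870747  0.13302117 -6.64620968]
```

```bash
python3 -m jog '0 0 -1 0 0 0 1; 0 0 -2 0 0 0 1; 0 0 -3 0 0 0 1; 0 0 -4 0 0 0 1; 0 0 -5 0 0 0 1; 0 0 -6 0 0 0 1; 0 0 -7 0 0 0 1; 0 0 -7 0 0 0 1'; python3 -c "
from h import *; o=get_obs();print(o['eef_rot'],o['moment'], o['ee_pos'],o['force'])"
```

```text
time_s: 10.0
ee_pos: [0.557, -0.2928, 0.1321]
eef_rot: [-1.57, 0.0, -1.353]
force: [-3.2, 1.9, 5.9]
grip_width: 0.0217
[-1.56956233e+00  6.93934552e-05 -1.35298015e+00] [0.320568   0.78499585 0.00298648] [ 0.55703073 -0.29281305  0.13212933] [-3.18785124  1.90213421  5.940768  ]
```

```bash
python3 -m jog '-0.3 0 -2 0 0 0 1; -0.3 0 -3 0 0 0 1; -0.3 0 -4 0 0 0 1; -0.3 0 -5 0 0 0 1; -0.3 0 -6 0 0 0 1; -0.3 0 -7 0 0 0 1; -0.3 0 -8 0 0 0 1; -0.3 0 -8 0 0 0 1'; python3 -c "
from h import *; o=get_obs();print(o['eef_rot'],o['moment'], o['ee_pos'],o['force'])
c=camera('wrist'); rail_in_hand(c,o)"
```

```text
time_s: 10.67
ee_pos: [0.557, -0.2928, 0.1253]
eef_rot: [-1.569, -0.001, -1.353]
force: [-3.1, 2.0, 5.3]
grip_width: 0.0217
[-1.56857699e+00 -7.19694180e-04 -1.35288956e+00] [0.4367289  0.76064386 0.02374889] [ 0.55697419 -0.29284991  0.12533659] [-3.09685172  1.95516856  5.33643752]
x0 mm 0.39176016292459653 yaw deg 0.11129199558011373 top z0 mm 27.839933936347983 tilt deg 0.08137818075713614 n 11 ymax 0.1256532145642086
```

```bash
python3 -m jog '-0.2 0 -1.5 0 0 0 1; -0.2 0 -2.5 0 0 0 1; -0.2 0 -3 0 0 0 1; -0.2 0 -3 0 0 0 1'; python3 -c "
from h import *; o=get_obs();print(o['eef_rot'],o['moment'], o['ee_pos'],o['force'])
c=camera('wrist'); rail_in_hand(c,o)"
```

```text
time_s: 11.05
ee_pos: [0.557, -0.2929, 0.1236]
eef_rot: [-1.568, -0.001, -1.353]
force: [-4.3, 2.2, 6.2]
grip_width: 0.0217
[-1.56774438e+00 -1.39431374e-03 -1.35290698e+00] [0.53963496 0.88708934 0.00492729] [ 0.55695383 -0.29289856  0.12358855] [-4.28752104  2.16663627  6.23951477]
x0 mm 0.4128758365412236 yaw deg 0.12426649720299544 top z0 mm 27.782194330082074 tilt deg 0.13726922650430282 n 11 ymax 0.12580321361572572
```

```bash
python3 -m jog '-0.2 0 -2 0 0 0 1; -0.2 0 -2.6 0 0 0 1; -0.2 0 -2.6 0 0 0 1'; python3 -c "
from h import *; o=get_obs();print(o['eef_rot'],o['moment'], o['ee_pos'],o['force'])
c=camera('wrist'); rail_in_hand(c,o)"
```

```text
time_s: 11.35
ee_pos: [0.557, -0.2928, 0.1228]
eef_rot: [-1.567, -0.002, -1.353]
force: [-6.8, 4.7, 11.5]
grip_width: 0.0216
[-1.56677777 -0.00217455 -1.35273234] [ 0.84332267  1.44609793 -0.08589384] [ 0.55697791 -0.29283628  0.12277771] [-6.84260058  4.73573841 11.52394502]
x0 mm 0.4250245614443945 yaw deg 0.11727513288373387 top z0 mm 27.841747061367627 tilt deg 0.02633961017848076 n 11 ymax 0.12578534845703826
```

```bash
python3 -m jog '-0.3 0 -2.5 0 0 0 1; -0.3 0 -3.5 0 0 0 1; -0.3 0 -3.5 0 0 0 1'; python3 -c "
from h import *; o=get_obs();print(o['eef_rot'],o['moment'], o['ee_pos'],o['force'])
c=camera('wrist'); rail_in_hand(c,o);save(c,'wrist6.png')"
```

```text
time_s: 11.65
ee_pos: [0.5571, -0.2929, 0.1228]
eef_rot: [-1.565, -0.004, -1.353]
force: [-11.4, 6.4, 24.5]
grip_width: 0.0218
[-1.5649722  -0.0039267  -1.35252792] [1.37202446 2.66288926 0.01741782] [ 0.55705773 -0.29289332  0.12276666] [-11.38322955   6.41846352  24.5268107 ]
x0 mm 0.3681971833951165 yaw deg 0.06541621265747453 top z0 mm 27.847695071104926 tilt deg 0.1340441318628839 n 11 ymax 0.12592078215799546
```

View pics/wrist6.png

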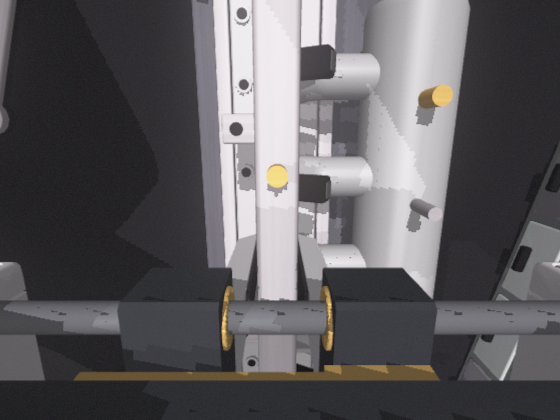

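```bash
python3 -m jog '0 0 0 0.04 -0.2 0 1; 0 0 0 0.04 -0.2 0 1'; python3 -m jog '0 0 0 0 0 0 1; 0 0 0 0 0 0 1' 15; python3 -c "
from h import *; o=get_obs();print(o['eef_rot'],o['moment'], o['ee_pos'],o['force'])
c=camera('wrist'); rail_in_hand(c,o)"
```

```text
time_s: 11.87
ee_pos: [0.5571, -0.2928, 0.1232]
eef_rot: [-1.561, -0.004, -1.352]
force: [0.3, -1.9, -3.2]
grip_width: 0.0219
time_s: 12.03
ee_pos: [0.5571, -0.2928, 0.123]
eef_rot: [-1.561, -0.004, -1.352]
force: [-0.8, 0.7, -1.8]
grip_width: 0.0221
[-1.56093545 -0.00426712 -1.35232218] [0.06556758 0.23372857 0.02405246] [ 0.55710297 -0.29282716  0.12300538] [-0.82638578  0.6527455  -1.76455669]
x0 mm 0.3874948159926518 yaw deg -0.06526939782911896 top z0 mm 27.751939327769925 tilt deg 0.14580458216307648 n 11 ymax 0.12570044324606786
```

```bash
python3 -m jog '0 0 -1 -0.06 0.3 0 1; 0 0 -2 -0.12 0.6 0 1; 0 0 -2 -0.12 0.6 0 1' 50; python3 -c "
from h import *; o=get_obs();print(o['eef_rot'],o['moment'], o['ee_pos'],o['force'])"
```

```text
time_s: 12.33
ee_pos: [0.5575, -0.2928, 0.1228]
eef_rot: [-1.571, -0.005, -1.352]
force: [-7.2, 4.7, 13.3]
grip_width: 0.0218
[-1.57104515 -0.00493715 -1.35215519] [0.89417683 1.36231652 0.01962592] [ 0.55750005 -0.29284536  0.12276534] [-7.18336421  4.70127449 13.32512874]
```

```bash
python3 -m jog '0 0 -0.3 0 0 0 1; 0 0 -0.3 0 0 0 1' 15; python3 -m jog '0 0 0 0 0 0 0.6; 0 0 0 0 0 0 0.5; 0 0 0 0 0 0 0.5; 0 0 0 0 0 0 0.5'; python3 -c "
from h import *; o=get_obs();print(o['eef_rot'],o['moment'], o['ee_pos'],o['force'])
c=camera('wrist'); rail_in_hand(c,o);save(c,'wrist7.png')"
```

```text
time_s: 12.5
ee_pos: [0.5577, -0.2929, 0.1228]
eef_rot: [-1.571, -0.005, -1.352]
force: [-1.4, 1.8, 1.8]
grip_width: 0.022
time_s: 12.83
ee_pos: [0.5578, -0.2929, 0.1227]
eef_rot: [-1.571, -0.005, -1.352]
force: [-0.0, 0.9, -1.1]
grip_width: 0.0449
[-1.5705943  -0.00543695 -1.35214324] [-0.00112345 -0.08402427  0.03289466] [ 0.55779771 -0.29294172  0.12268207] [-0.03002202  0.86160021 -1.05463188]
x0 mm 0.314956498167117 yaw deg 0.08116425613077433 top z0 mm 27.91852789245408 tilt deg 0.23178656931597616 n 11 ymax 0.12554946835244243
```

View pics/wrist7.png

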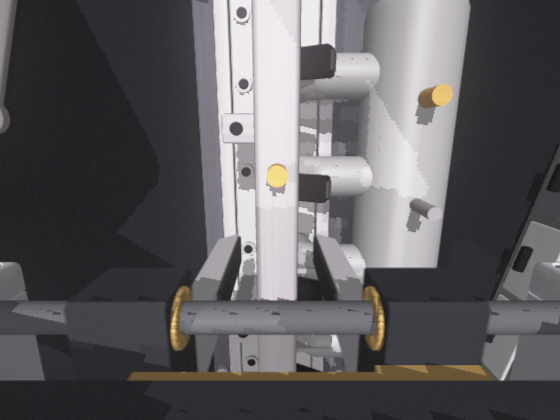

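```bash
python3 -m jog '0 0 5 0 0 0 0.5; 0 0 15 0 0 0 0.5; 0 0 40 0 0 0 0.4; 0 0 75 0 0 0 0.2; 8 -30 110 0 0 0 0; 12 -48 145 0 0 0 0; 12 -48 185 0 0 0 0; 12 -48 205 0 0 0 0; 12 -48 205 0 0 0 0; 12 -48 205 0 0 0 0'
python3 - <<'E'
from h import *
o=get_obs(); print(o['eef_rot'])
c=camera('wrist'); save(c,'wrist8.png'); W=cloud(c)
R=np.radians(12.65); x=np.array([np.cos(R),np.sin(R)]); y=np.array([-np.sin(R),np.cos(R)]); m0=np.array([.557,-.2926])
L=np.stack([(W[...,:2]-m0)@x,(W[...,:2]-m0)@y,W[...,2]],-1)
for lo in np.arange(-.14,.14,.028):
    m=(np.abs(L[...,1]-lo-.014)<.014)&(np.abs(L[...,0])<.03)&(L[...,2]>.14)&(L[...,2]<.16)
    p=L[m]
    if len(p)>10: print(round(lo+.014,3),len(p),'z',np.median(p[:,2]).round(4),'x',np.percentile(p[:,0],[1,99]).round(4), 'zl/zr',np.median(p[p[:,0]<-.002,2]).round(4),np.median(p[p[:,0]>.002,2]).round(4))
for s in (-.072,.072):
  m=(np.abs(L[...,1]-s)<.008)&(L[...,0]>-.034)&(L[...,0]<-.014)&(L[...,2]>.09)&(L[...,2]<.12); print('foot top',s,m.sum(),np.median(L[m][:,2]) if m.any() else 0)
cs=camera('scene'); cv2.imwrite('pics/scene8.png',cv2.resize(cs['img'][150:330,30:300],None,fx=2.9,fy=2.9,interpolation=cv2.INTER_CUBIC)[:,:,::-1])
c=camera('top'); W=cloud(c)
for t in ['plug_socket_c','cap','spark_plug']:
    for q in masks_of(t,'top')[:1]:
        p=W[q['mask']]; p=p[np.isfinite(p[:,0])]; print(t,q['conf'],q['extent'],np.median(p,0).round(3))
E
```

```text
time_s: 13.72
ee_pos: [0.5698, -0.341, 0.3293]
eef_rot: [-1.569, -0.007, -1.352]
force: [-0.6, 0.9, -1.1]
grip_width: 0.0932
[-1.56880386 -0.00728463 -1.35225101]
-0.126 383 z 0.1505 x [-0.0095  0.0117] zl/zr 0.1505 0.1504
-0.098 393 z 0.1505 x [-0.0092  0.0116] zl/zr 0.1504 0.1504
-0.07 413 z 0.1505 x [-0.01    0.0115] zl/zr 0.1505 0.1503
-0.042 452 z 0.1504 x [-0.0099  0.0114] zl/zr 0.1503 0.1504
-0.014 474 z 0.1505 x [-0.0095  0.0113] zl/zr 0.1504 0.1505
0.014 475 z 0.1504 x [-0.0092  0.0112] zl/zr 0.1504 0.1504
0.042 472 z 0.1504 x [-0.0099  0.0112] zl/zr 0.1503 0.1503
0.07 542 z 0.1504 x [-0.0097  0.0111] zl/zr 0.1502 0.1505
0.098 576 z 0.1504 x [-0.0093  0.011 ] zl/zr 0.1503 0.1504
0.126 645 z 0.1503 x [-0.0099  0.012 ] zl/zr 0.1503 0.1502
foot top -0.072 178 0.10366012582402703
foot top 0.072 216 0.1035322496022352
plug_socket_c 0.4 [276.6, 184.4, 284.4, 194.1] [ 0.607 -0.011  0.046]
spark_plug 0.42 [278.3, 210.6, 283.3, 233.7] [ 0.51  -0.002  0.016]
```

View pics/wrist8.png

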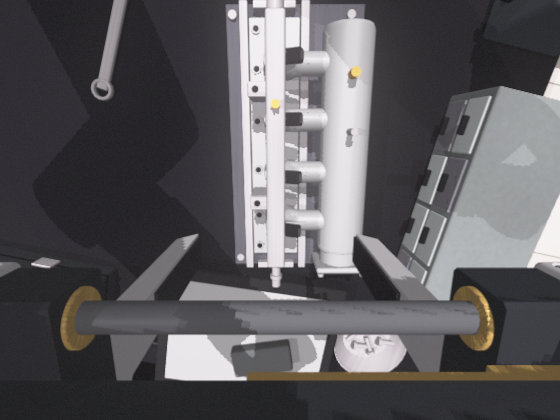

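View pics/scene8.png

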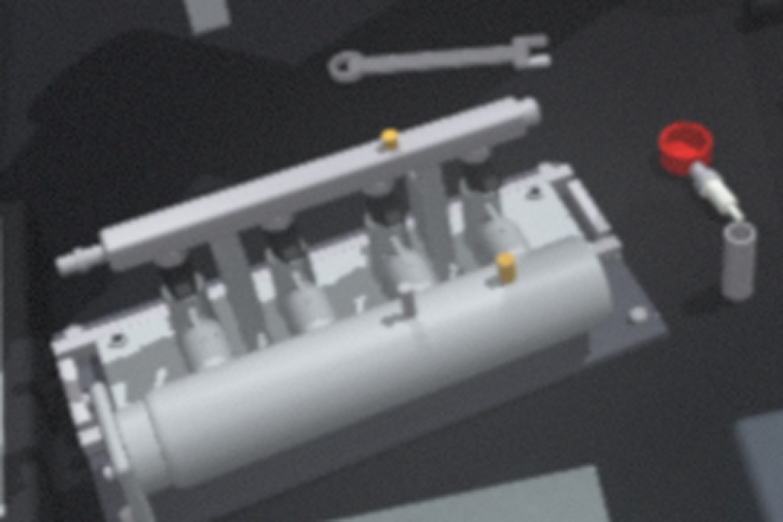

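```bash
python3 -c "
from station import hand_in; print(hand_in())"
```

```text
the job is handed in; nothing more can be done
None
```

I lifted the fuel rail out of the drip tray and set all four nozzles into their ports in one go; none of them caught on a rim. I then pushed it home to the hard stop. There the downforce rose while the height stayed the same, with the wrist reading at most about 31 N of contact. After that I unloaded, released, backed the arm away and handed the job in at about 14 s.

**Last checks**
- **Height and level:** the bar top read 150.2–150.5 mm along its whole length, against 151 mm nominal. The camera had read the rims about 0.7 mm low earlier, so the two agree.
- **Feet:** the foot tops read about 103.6 mm, against 104 mm nominal.
- **Across x:** the rail is within about 1 mm of the port row.
- **Release:** in the wrist picture taken before backing off, the fingers are clear of the bar, with almost no force on the tool.
- **Bystanders:** the plug socket and spark plug read within about 2 mm of where they started. The detector missed the cap in the last top picture, so I have no measurement for it. In the last scene picture it appears to be in its original place.

While unloading I turned a small lean correction the wrong way, which tilted the rail by about 0.5°. I turned it back and pressed the rail lightly home again before letting go.

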